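Unlock the eccentric and push the connector slide home

ROBOT

A 7-joint arm with a two-finger parallel gripper is mounted at the origin on the work surface. World frame = base frame: x ahead of the robot, y to its left, z up, the work surface at z = 0. Lengths are in m, angles in rad, forces in N, time in s.
With the tool pointing down it reaches from about 0.4 to 0.85 m from the base axis. Payload 10.4 kg.
Tool frame: the origin (TCP) lies midway between the tips of the shut fingers; the grasp point (between the pads) lies 19 mm behind it; z points along the fingers, y is the line along which they close (so a half turn about z gives the same grasp; the last joint's range is limited). The gripper opens to 87 mm and grips with 3 to 60 N. Pads are 19 mm wide; open, the fingers measure 117 mm over their backs; the gripper's body (75 mm by 190 mm) begins 51 mm behind the grasp point.
Start: joints at [-1.26, 0.332, -0.065, 1.46, 0.022, 1.35, -0.088], TCP at [0.205, 0.591, 0.223] pointing down, gripper open.
Joint ranges: [-2.6, 2.6], [-0.5, 2.12], [-1.47, 1.34], [0.16, 2.42], [-1.27, 4.41], [0.06, 2.06], [-2.6, 2.6]. Speed limits (rad/s): [2.22, 2.22, 2.79, 2.79, 3.14, 3.14, 3.14].

INTERFACE

Orientations are given as a unit quaternion [x, y, z, w].
In Python, from bench import r gives the robot as it stands.
- The arm moves only by the tool carry_out, never from a script. Its argument "steps" is a list that holds one entry, the list of rows, each a list of 6 numbers: the shift along the tool's x, y, z in cm, then the turn, a rotation vector about the tool's x, y, z in rad. In form: [[[dx, dy, dz, wx, wy, wz], ...]]. A call has 1 to 20 rows; each row is the pose to reach, as a shift and turn from the pose commanded when the call began, along the tool's axes at that moment; what a row does not reach only later rows make up. A row lasts 1/12 s, in which the tool goes at most 41.7 mm and 7.16 degrees, less where a joint would pass 70% of its speed; a pose out of reach is approached as far as the arm can. A call with a gripper value outside its range is refused whole. "hand" is the closure, from -1 (fully open) to 1 (shut), set as the call begins (left out, the last holds). The fingers move at their own pace and stop on an object; "squeeze" is the grip in N (left out, the last holds). Time passes only in rows, so rows that repeat a pose let the fingers close. It gives the time, the measured TCP pose, the force, the opening and the grip force at its end, in the units of the state.
- r.read_state(): the state, without advancing time (a new reading comes with each control period).
- r.camera(name): name is "scene" or "top" or "wrist"; returns the picture (480x640x3 uint8, red, green, blue); there is no depth.
- r.camera_params(name): a dict with "fx", "fy", "cx", "cy" (pixels), "D" ([k1, k2, p1, p2, k3] as OpenCV has them; the pictures are not rectified), "view" (4x4, takes a point from world to camera coordinates). Camera axes: x right, y up, looking along -z (the intrinsics and any distortion apply to the point x, -y, -z); pixel columns grow to the right and rows downward; lengths in m; the calibration is good to about 2 mm. A picture is of the moment at which its call begins: read the wrist's pose just before it. camera_params takes no time and is no camera call; for the wrist camera it gives the pose at the moment of the call.
- r.close_job(): hands the job in; it is judged then, once.
The state is a dict: "time": time; "joint_positions": joint angles; "joint_vel": joint speeds; "joint_torque": joint torques, N m; "ee_pos": TCP position; "eef_rot": TCP orientation; "ft_force": force on the tool from outside, world axes, zero at the start; "torque": the same for the moment, N m; "width": finger opening in m; "grip_force": force on a finger pad.
Only numpy, scipy, OpenCV 4.12 (cv2) and the standard library are available. Lean on these libraries where they do the work, as an engineer would, in place of code of your own. Each camera call takes 0.05 s, during which the arm holds its last target. There are 200 camera calls.

TASK

On the board test fixture, push the lever of the eccentric lock round until the cam is at its low point (lever lying along the engraved line, pointing towards the board), and only then push the connector slide forward, by the back of its upright plate, until it is fully home over the edge of the board. Only push with the fingers: do not grip or pinch the lever or the plate, never force the slide against the cam, and leave the board lying in its nest and the screwdriver, jar and mouse where they are. Finish clear of everything with the cam still low.

Things in the scene. Friction and masses are not known exactly. Their poses are not given: they have to be found in the camera images.
- fixture: Fixed test fixture: grey anodised base plate 310 x 215 x 12 mm on the bench. Origin on the bench under the slide's centre line; x = forward (towards the board), y left, z up. Plate x -110 to 200, y -60 to 155 mm; slide along y = 0; cam pivot x 10, y 85; board nest x 89 to 196, y -40 to 40. Apart from lever blade and upright plate nothing on it is over 38 mm above the bench.
- cam_pivot (a point): Pivot axis of the eccentric cam, fixed at the base plate's top, 12 mm above the bench; axes as the fixture's. An engraved black line runs 32 to 117 mm from it along +x: the low-point mark. The cam is a steel disc of 24 mm radius, 15 mm off-centre, in the way of the slide's follower arm.
- cam (a joint): Cam angle, rad, positive anticlockwise from above. 0: lobe and lever point along the fixture's -x (high point: stops the slide 14 mm into its 42 mm travel). +3.14 or -3.14: they point along +x (low point, slide free); either way round will do. Turns to 3.7 either way, no stop or click at low, stays where left; takes 4 to 5 N at the blade. Starts at -1.2 to 1.2. Low counts within 0.34 rad.
- lever_mid (a point): Middle of the upright black blade on the lever's end, 66 mm from the pivot axis, 58 mm above the bench. Blade 28 mm long along the lever, 16 mm thick across it, 38 to 78 mm above the bench, on a flat steel lever 16 mm wide, 30 to 38 mm above the bench. Its x axis points along the lever towards the pivot.
- lever_a: The half of the lever's blade (28 x 8 x 40 mm) whose flat face is pushed to turn the cam in the negative (clockwise) direction. Origin: centre of its underside, 38 mm above the bench; axes as point lever_mid, its face looks along +y.
- lever_b: The other half of the blade, pushed to turn the cam in the positive (anticlockwise) direction; its face looks along -y. Fingers pressing on lever_a and lever_b at the same time count as pinching.
- slide (a joint): Travel of the connector slide along the fixture's +x, m: 0 fully back, 0.042 against its end stop (fully home). Starts between 0 and 0.010, stays where it is left; 2.5 N friction plus 12 N per m/s. Home counts above 0.039.
- push_point (a point): Centre of the rear face of the slide's upright black plate, 58 mm above the bench: push here along the fixture's +x. Plate 56 mm wide (y), 16 mm thick (x), 28 to 75 mm above the bench. At slide 0 the point is at x -85, y 0 mm in the fixture's frame. Behind it only 25 mm of flat base plate, then the bench.
- follower: Steel follower arm, 14 x 80 x 13 mm, on the left of the slide (an aluminium carriage 130 x 70 mm with a black connector hood in front, top 28 mm above the bench) and moving with it; its front face runs up against the cam. Origin: centre of its underside, 14 mm above the bench.
- eccentric: The steel disc of the cam, 48 mm across and 14 mm high, turning with the lever about the pivot 15 mm from its centre. Origin: centre of its underside, 14 mm above the bench.
- plate_rear: Rear half of the upright plate (8 x 56 x 47 mm), the face to push. Origin: centre of its underside, 28 mm above the bench.
- plate_front: Front half of the same plate. Fingers pressing on front and rear halves at the same time count as pinching.
- board: Loose green circuit board 88 x 64 x 4 mm with an aluminium cooler 26 x 26 mm on it, lying in its nest on the base plate. Origin: centre of its underside, 12 mm above the bench. To be left lying; the connector hood ends 4 mm above its edge without touching it.
- driver: Screwdriver 170 mm long, black handle, lying on the bench to the right of the fixture. Leave alone.
- jar: Jar 48 mm across and 65 mm tall with a white cap, on the bench to the left of the fixture. Leave alone.
- mouse: White computer mouse 100 x 58 x 22 mm on the bench to the left of the fixture. Leave alone.
Not all that is in view belongs to the job. What is shaped like the board but brown or red is not meant.

How it is judged:
By the outcome, as a careful person would: the job done as asked, in the order asked, and still so for the second after the job is handed in, with the robot touching nothing.
It also fails if it takes over 54 s, if anything falls off the work surface, if the arm or the gripper's body presses on something with over 40 N, if the wrist force passes 120 N, or if a joint passes its speed limit or range.

## Working session

There is one attempt and no reset: what is moved stays moved. The work goes in short steps, Python scripts to look and compute and a tool call to move; the robot and the scene stay as the last step left them, time stands still between calls to the robot, and variables do not carry over. Pictures are saved under pics/ and viewed, at most 10 in all, crops included, and the job is handed in when it is done.

Besides the shell and the picture viewer there is one more tool, called in YAML: its name, and indented under it one key for each argument. carry_out: Moves the arm, as the interface text tells. Its arguments: {"type":"object","properties":{"steps":{"type":"array","items":{"type":"array","items":{"type":"array","items":{"type":"number"}}}},"hand":{"type":"number"},"squeeze":{"type":"number"}},"required":["steps"]}

```bash
mkdir -p pics; ls
python3 - <<'E'
from bench import r
import cv2,numpy as np
s=r.read_state();print({k:np.round(s[k],3) for k in('time','ee_pos','eef_rot','width')})
for n in('top','scene'):
    cv2.imwrite(f'pics/{n}1.png',r.camera(n)[:,:,::-1]);p=r.camera_params(n);print(n,p['fx'],p['cx'],p['cy'],p['D'],np.round(p['view'],3).tolist())
E
```

```text
pics
{'time': np.float64(0.0), 'ee_pos': array([0.205, 0.59 , 0.222]), 'eef_rot': array([ 0.166,  0.986, -0.001, -0.   ]), 'width': np.float64(0.087)}
top 582.6455847411531 316.5189057359064 237.77525440860472 [-0.00119964  0.          0.          0.          0.        ] [[0.023, -1.0, -0.01, -0.045], [0.986, 0.021, 0.167, -0.584], [-0.166, -0.014, 0.986, -1.402], [0.0, 0.0, 0.0, 1.0]]
scene 526.1454185094236 321.75863399207566 239.25345092706377 [-0.0871093  0.         0.         0.         0.       ] [[-0.226, 0.974, -0.007, 0.155], [-0.826, -0.188, 0.532, 0.426], [0.517, 0.126, 0.847, -1.65], [0.0, 0.0, 0.0, 1.0]]
```

View pics/top1.png

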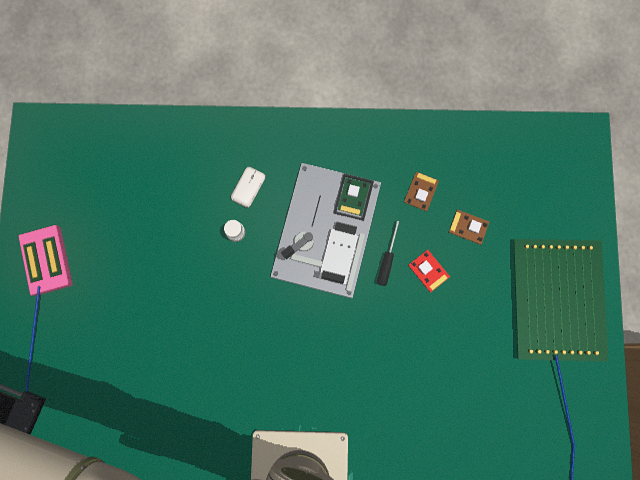

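View pics/scene1.png

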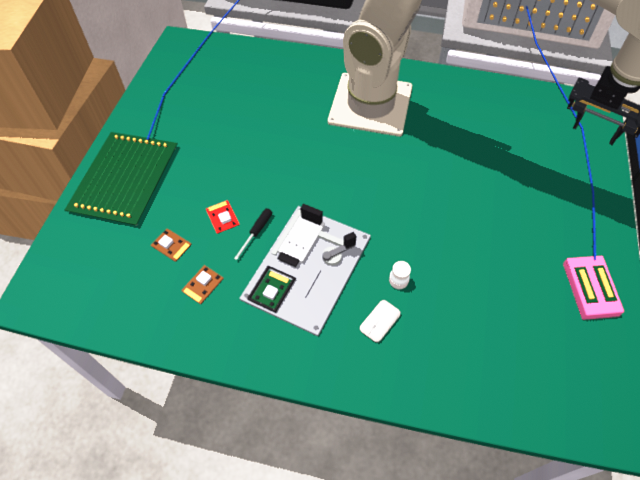

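The top view shows the fixture at x 272–380, y 164–297. Its forward direction is up-image: the board nest is at (353,195) and the engraved line at (316,210). The pivot is near (303,240), and the black blade near (287,252) lies back-left, so the cam angle is negative and clockwise is the short way. The green board at (353,195) sits in the nest. The red and brown boards at (428,270), (422,190) and (470,226) are decoys.

```bash
cat > h.py <<'E'
import numpy as np,cv2
from bench import r
from scipy.spatial.transform import Rotation as R
def ray(p,uv):
    K=np.array([[p['fx'],0,p['cx']],[0,p['fy'],p['cy']],[0,0,1]])
    q=cv2.undistortPoints(np.array(uv,float).reshape(-1,1,2),K,np.array(p['D'],float)).reshape(-1,2)
    V=np.array(p['view']);d=np.c_[q[:,0],-q[:,1],-np.ones(len(q))]@V[:3,:3]
    return -V[:3,:3].T@V[:3,3],d
def onz(p,uv,z):
    o,d=ray(p,uv);return o+d*((z-o[2])/d[:,2])[:,None]
def proj(p,X):
    K=np.array([[p['fx'],0,p['cx']],[0,p['fy'],p['cy']],[0,0,1]]);V=np.array(p['view'])
    X=np.asarray(X,float).reshape(-1,3)@V[:3,:3].T+V[:3,3];X=X*[1,-1,-1]
    return cv2.projectPoints(X,np.zeros(3),np.zeros(3),K,np.array(p['D'],float))[0].reshape(-1,2)
def fit(model,world):
    m=np.array(model)[:,:2];w=np.array(world)[:,:2];mc,wc=m.mean(0),w.mean(0)
    a=m-mc;b=w-wc;t=np.arctan2((a[:,0]*b[:,1]-a[:,1]*b[:,0]).sum(),(a*b).sum())
    c,s=np.cos(t),np.sin(t);M=np.array([[c,-s],[s,c]]);return t,wc-M@mc,M
C=np.array([[.2,.155],[.2,-.06],[-.11,-.06],[-.11,.155]])
def quad(img,poly0=None):
    pass
E
python3 - <<'E'
from h import *
for n,seed in(('top',(330,190)),('scene',(300,310))):
    im=cv2.imread(f'pics/{n}1.png');p=r.camera_params(n)
    hsv=cv2.cvtColor(im,cv2.COLOR_BGR2HSV)
    ng=(~((hsv[...,0]>60)&(hsv[...,0]<100)&(hsv[...,1]>110))).astype(np.uint8)
    nl,lab=cv2.connectedComponents(ng)
    m=(lab==lab[seed[1],seed[0]]).astype(np.uint8)
    c=max(cv2.findContours(m,0,2)[0],key=cv2.contourArea);h=cv2.convexHull(c)
    q=cv2.approxPolyDP(h,8,True).reshape(-1,2);W=onz(p,q,.012)
    print(n,m.sum(),q.tolist(),W.round(3).tolist())
    # blade: dark pixels
    if len(q)==4:
        best=min(((lambda f:(np.abs(C@f[2].T+f[1]-np.roll(W,k,0)[:,:2]).max(),f))(fit(C,np.roll(W,k,0))) if 1 else 0 for k in range(4)),key=lambda t:t[0])
        best2=[fit(C,np.roll(W[::s],k,0)) for k in range(4) for s in(1,-1)]
        e=[np.abs(C@f[2].T+f[1]-np.roll(W[::s],k,0)[:,:2]).max() for (k,s),f in zip([(k,s) for k in range(4) for s in(1,-1)],best2)]
        for i in np.argsort(e)[:2]:print(e[i],best2[i][0],best2[i][1])
E
```

```text
top 9653 [[301, 163], [380, 182], [352, 298], [270, 276]] [[0.788, 0.013, 0.012], [0.741, -0.193, 0.012], [0.439, -0.124, 0.012], [0.49, 0.084, 0.012]]
0.002135748318881414 2.912732160231911 [ 0.6692726  -0.01895029]
0.0021357483188814697 -0.22886049335788242 [ 0.56006685 -0.09105511]
scene 8821 [[303, 204], [370, 235], [318, 335], [239, 298]] [[0.433, -0.111, 0.012], [0.492, 0.084, 0.012], [0.792, 0.015, 0.012], [0.742, -0.195, 0.012]]
0.006684444439872275 -0.24983410397726805 [ 0.559521   -0.08648483]
0.006684444439872303 2.891758549612525 [ 0.67021491 -0.01668614]
```

carry_out:
  steps:
    - [[-47, -43, -3, 0, 0, 0], [-47, -43, -3, 0, 0, 0], [-47, -43, -3, 0, 0, 0], [-47, -43, -3, 0, 0, 0], [-47, -43, -3, 0, 0, 0], [-47, -43, -3, 0, 0, 0], [-47, -43, -3, 0, 0, 0], [-47, -43, -3, 0, 0, 0], [-47, -43, -3, 0, 0, 0], [-47, -43, -3, 0, 0, 0], [-47, -43, -3, 0, 0, 0], [-47, -43, -3, 0, 0, 0], [-47, -43, -3, 0, 0, 0], [-47, -43, -3, 0, 0, 0], [-47, -43, -3, 0, 0, 0], [-47, -43, -3, 0, 0, 0], [-47, -43, -3, 0, 0, 0], [-47, -43, -3, 0, 0, 0], [-47, -43, -3, 0, 0, 0], [-47, -43, -3, 0, 0, 0]]
  hand: 1
  squeeze: 5

```text
time: 1.77
ee_pos: [0.5075, 0.0316, 0.2523]
eef_rot: [0.165, 0.986, 0.0, -0.0]
ft_force: [0.5, -0.2, 0.3]
width: 0.0005
grip_force: 0.0
```

Run:
```python
from h import *
s=r.read_state();print({k:np.round(s[k],3) for k in('time','ee_pos','eef_rot','width','joint_positions')})
im=r.camera('wrist')[:,:,::-1].copy();cv2.imwrite('pics/w1.png',im);p=r.camera_params('wrist');np.save('pics/w1.npy',p,allow_pickle=True)
t=-.229;M=np.array([[np.cos(t),-np.sin(t)],[np.sin(t),np.cos(t)]]);o=np.array([.560,-.091])
P=np.array([[.2,.155,.012],[.2,-.06,.012],[-.11,-.06,.012],[-.11,.155,.012],[.01,.085,.038],[.042,.085,.012],[.127,.085,.012]])
print(proj(p,np.c_[P[:,:2]@M.T+o,P[:,2]]).round().tolist())
```

```text
{'time': np.float64(1.767), 'ee_pos': array([0.507, 0.032, 0.252]), 'eef_rot': array([ 0.165,  0.986,  0.   , -0.   ]), 'width': np.float64(0.001), 'joint_positions': array([-0.617,  0.046,  0.485,  1.742, -0.022,  1.36 ,  1.111])}
[[389.0, 444.0], [200.0, 461.0], [145.0, 190.0], [367.0, 167.0], [307.0, 302.0], [312.0, 321.0], [320.0, 392.0]]
```

View pics/w1.png

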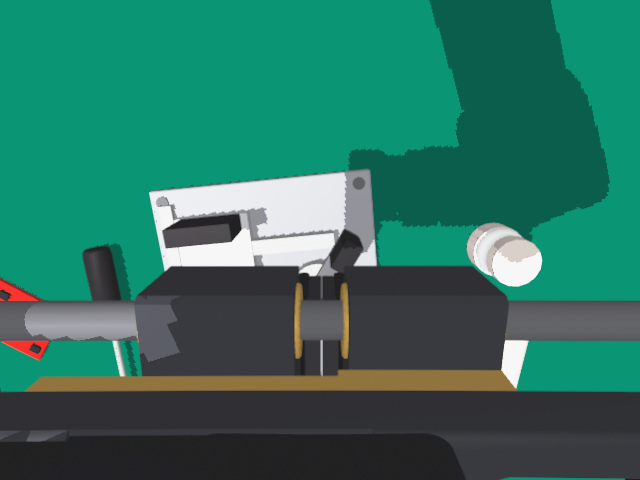

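The wrist view shows the base plate's rear corners at (150,191) and (370,170), the upright plate at (202,230) and the blade near (347,250). I'll enlarge the lever in both views and check the corner fit.

Run:
```python
from h import *
w=cv2.imread('pics/w1.png');t=cv2.imread('pics/top1.png');p=np.load('pics/w1.npy',allow_pickle=True).item();pt=r.camera_params('top')
a=cv2.resize(w[150:270,140:400],None,fx=3,fy=3,interpolation=0)[:, :780]
b=cv2.resize(t[220:300,265:365],None,fx=5,fy=5,interpolation=0)
k=np.zeros((600,800,3),np.uint8);k[:240,:520]=cv2.resize(w[150:270,140:400],None,fx=2,fy=2,interpolation=0);k[240:600,:450]=cv2.resize(t[222:302,265:365],None,fx=4.5,fy=4.5,interpolation=0)
cv2.imwrite('pics/z1.png',k)
print(onz(p,[[150,191],[370,170]],.012).round(4).tolist())
T=-.229;c,s=np.cos(T),np.sin(T);M=np.array([[c,-s],[s,c]]);print((np.array([[-.11,-.06],[-.11,.155]])@M.T+[.560,-.091]).round(4).tolist())
```

```text
[[0.4416, -0.1199, 0.012], [0.4916, 0.0866, 0.012]]
[[0.4393, -0.1245], [0.4881, 0.0849]]
```

View pics/z1.png

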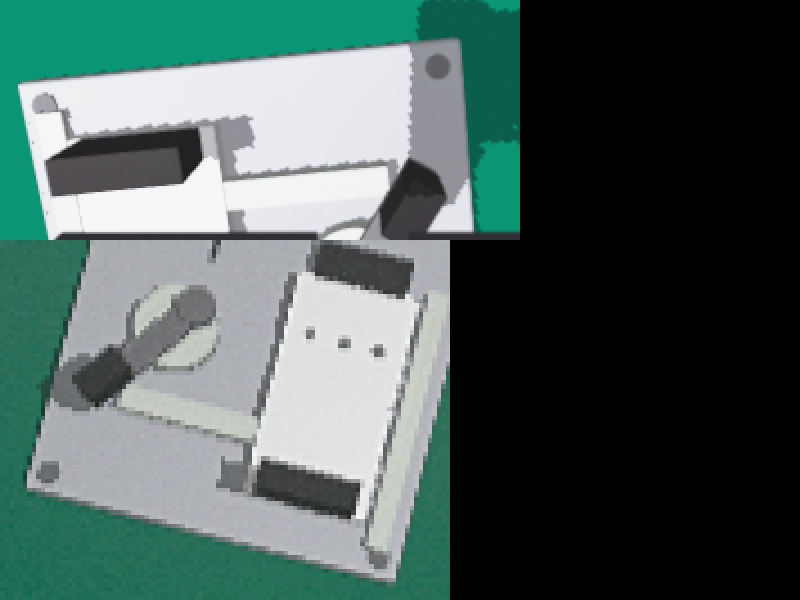

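Run:
```python
from h import *
pt=r.camera_params('top')
b,=onz(pt,[[287.9,252]],.072);pv,=onz(pt,[[308.3,236.4]],.04);pl,=onz(pt,[[333.4,277.1]],.072)
T=-.229;c,s=np.cos(T),np.sin(T);M=np.array([[c,-s],[s,c]])
o=np.array([.561,-.089])
print('blade',b,'pivot seen',pv,'plate',pl)
P=M@[.01,.085]+o;print('pivot',P,'r',np.hypot(*(b[:2]-P)))
f=lambda x:M.T@(x[:2]-o)
print('fixture frame',f(b),f(pv),f(pl)); d=f(b)-[.01,.085];print('cam',np.arctan2(-d[1],-d[0]))
```

```text
blade [0.54393207 0.03653699 0.072     ] pivot seen [ 0.58910418 -0.01137108  0.04      ] plate [ 0.48497945 -0.07562025  0.072     ]
pivot [ 0.59003426 -0.00848906] r 0.06444188948828918
fixture frame [-0.04511972  0.11838523] [0.00974843 0.08198208] [-0.07707321 -0.00422649]
cam -0.5445896706684115
```

In the top crop the blade is at (288,252), the pivot bolt at (308,236) and the upright plate at (333,277). The blade's measured radius is 64 mm against 66 mm given, the cam is at about −0.55 rad, and the slide is near 0. Next I rotate the tool and lower it behind the blade.

carry_out:
  steps:
    - [[-1.5, -1.7, 10, 0, 0, -1.1], [-1.5, -1.7, 10, 0, 0, -1.1], [-1.5, -1.7, 10, 0, 0, -1.1], [-1.5, -1.7, 10, 0, 0, -1.1], [-1.5, -1.7, 10, 0, 0, -1.1], [-1.5, -1.7, 10, 0, 0, -1.1], [-1.5, -1.7, 10, 0, 0, -1.1], [-1.5, -1.7, 10, 0, 0, -1.1], [-1.5, -1.7, 10, 0, 0, -1.1], [-1.5, -1.7, 10, 0, 0, -1.1], [-1.5, -1.7, 13, 0, 0, -1.1], [-1.5, -1.7, 16, 0, 0, -1.1], [-1.5, -1.7, 18.5, 0, 0, -1.1], [-1.5, -1.7, 20.4, 0, 0, -1.1], [-1.5, -1.7, 20.4, 0, 0, -1.1], [-1.5, -1.7, 20.4, 0, 0, -1.1], [-1.5, -1.7, 20.4, 0, 0, -1.1]]

```text
time: 3.23
ee_pos: [0.5173, 0.0096, 0.0498]
eef_rot: [-0.373, 0.928, -0.0, 0.001]
ft_force: [0.7, -0.1, 0.2]
width: 0.0005
grip_force: 0.0
```

```bash
cat > plan.py <<'E'
from h import *
def rows(P,phis,rad,off,yaws):
    s=r.read_state();p0=np.array(s['ee_pos']);A=R.from_quat(s['eef_rot']);x=A.as_matrix()[:,0];y0=np.degrees(np.arctan2(x[1],x[0]))
    print('yaw',y0.round(1),'j7',np.round(s['joint_positions'],2)[[0,2,6]],p0.round(4))
    for ph,yw in zip(phis,yaws):
        a=np.radians(ph);u=np.array([np.cos(a),np.sin(a)]);n=np.array([-u[1],u[0]])
        t=np.r_[P+u*rad+n*off,p0[2]]
        d=A.inv().apply(t-p0)*100;w=-np.radians(yw-y0)
        print(ph,d.round(1).tolist(),round(w,2))
E
python3 - <<'E'
from plan import *
ph=[134]+list(range(130,-16,-6)); rows(np.array([.589,-.0105]),ph,.066,.0175,[90+max(p,4) for p in ph])
cv2.imwrite('pics/t2.png',cv2.resize(r.camera('top')[200:310,250:400,::-1],None,fx=4,fy=4,interpolation=0))
E
```

```text
yaw -136.2 j7 [-0.47  0.42  2.35] [0.5173 0.0096 0.0498]
134 [-2.0, 0.2, 0.0] -6.29
130 [-2.5, 0.3, 0.0] -6.22
124 [-3.2, 0.4, 0.0] -6.11
118 [-3.9, 0.4, 0.0] -6.01
112 [-4.6, 0.4, 0.0] -5.9
106 [-5.3, 0.2, 0.0] -5.8
100 [-6.0, 0.0, 0.0] -5.69
94 [-6.7, -0.2, 0.0] -5.59
88 [-7.3, -0.6, 0.0] -5.48
82 [-7.9, -1.0, 0.0] -5.38
76 [-8.4, -1.4, 0.0] -5.27
70 [-8.9, -1.9, 0.0] -5.17
64 [-9.4, -2.5, 0.0] -5.06
58 [-9.7, -3.1, 0.0] -4.96
52 [-10.1, -3.7, 0.0] -4.85
46 [-10.3, -4.4, 0.0] -4.75
40 [-10.5, -5.1, 0.0] -4.65
34 [-10.6, -5.8, 0.0] -4.54
28 [-10.6, -6.5, 0.0] -4.44
22 [-10.6, -7.2, 0.0] -4.33
16 [-10.4, -7.9, 0.0] -4.23
10 [-10.2, -8.6, 0.0] -4.12
4 [-10.0, -9.3, 0.0] -4.02
-2 [-9.6, -9.9, 0.0] -4.02
-8 [-9.2, -10.5, 0.0] -4.02
-14 [-8.8, -11.1, 0.0] -4.02
```

View pics/t2.png

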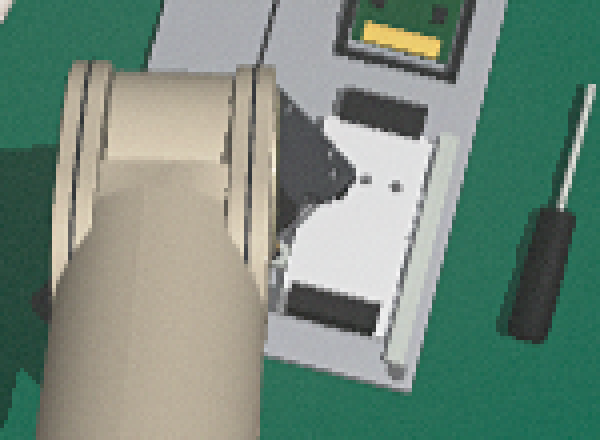

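The arm hides the lever in this view. The slide plate at (333,308) and the board are unmoved. j7 runs from 2.35 downward, so there is room to turn with the lever. I'll push the first half of the arc now.

carry_out:
  steps:
    - [[-1, 0.1, 0, 0, 0, 0], [-2, 0.2, 0, 0, 0, 0], [-2.5, 0.3, 0, 0, 0, 0.06], [-3.2, 0.4, 0, 0, 0, 0.17], [-3.9, 0.4, 0, 0, 0, 0.27], [-4.6, 0.4, 0, 0, 0, 0.38], [-5.3, 0.2, 0, 0, 0, 0.48], [-6, 0, 0, 0, 0, 0.59], [-6.7, -0.2, 0, 0, 0, 0.69], [-7.3, -0.6, 0, 0, 0, 0.8], [-7.9, -1.0, 0, 0, 0, 0.9], [-8.4, -1.4, 0, 0, 0, 1.01], [-8.9, -1.9, 0, 0, 0, 1.11], [-8.9, -1.9, 0, 0, 0, 1.11]]

```text
time: 4.45
ee_pos: [0.595, 0.0595, 0.0487]
eef_rot: [0.172, 0.985, 0.0, 0.0]
ft_force: [-0.2, 0.1, 0.3]
width: 0.0006
grip_force: 0.0
```

Run:
```python
from plan import *
ph=list(range(70,-22,-6)); rows(np.array([.589,-.0105]),ph,.066,.0175,[90+p for p in ph])
cv2.imwrite('pics/w3.png',r.camera('scene')[180:340,230:430,::-1].repeat(3,0).repeat(3,1))
```

```text
yaw 160.1 j7 [-0.64  0.59  1.28] [0.595  0.0595 0.0487]
70 [-0.1, -0.2, -0.0] 0.0
64 [-0.8, -0.0, 0.0] 0.11
58 [-1.5, 0.0, 0.0] 0.21
52 [-2.2, 0.0, 0.0] 0.32
46 [-2.9, -0.1, 0.0] 0.42
40 [-3.6, -0.2, 0.0] 0.53
34 [-4.3, -0.4, 0.0] 0.63
28 [-4.9, -0.7, 0.0] 0.74
22 [-5.6, -1.1, 0.0] 0.84
16 [-6.1, -1.5, -0.0] 0.94
10 [-6.7, -2.0, -0.0] 1.05
4 [-7.1, -2.5, -0.0] 1.15
-2 [-7.6, -3.1, -0.0] 1.26
-8 [-7.9, -3.7, -0.0] 1.36
-14 [-8.2, -4.4, -0.0] 1.47
-20 [-8.4, -5.1, -0.0] 1.57
```

View pics/w3.png

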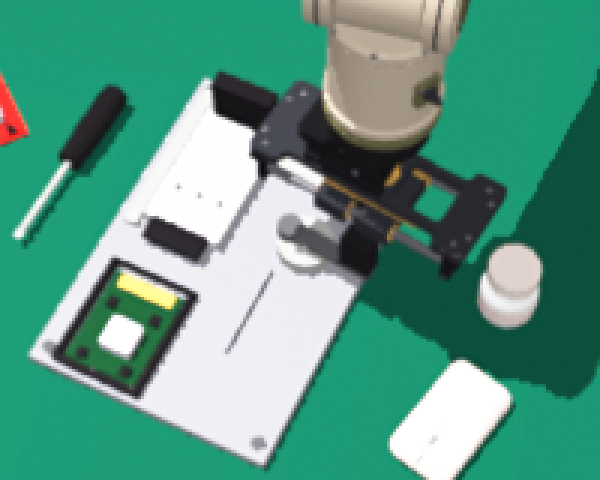

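The scene view shows the lever turned with the fingers. The blade is now at about (358,245), pointing left of the fixture, and the engraved line is at (250,310). Continuing to the low point.

carry_out:
  steps:
    - [[-0.8, 0, 0, 0, 0, 0.11], [-1.5, 0, 0, 0, 0, 0.21], [-2.2, 0, 0, 0, 0, 0.32], [-2.9, -0.1, 0, 0, 0, 0.42], [-3.6, -0.2, 0, 0, 0, 0.53], [-4.3, -0.4, 0, 0, 0, 0.63], [-4.9, -0.7, 0, 0, 0, 0.74], [-5.6, -1.1, 0, 0, 0, 0.84], [-6.1, -1.5, 0, 0, 0, 0.94], [-6.7, -2.0, 0, 0, 0, 1.05], [-7.1, -2.5, 0, 0, 0, 1.15], [-7.6, -3.1, 0, 0, 0, 1.26], [-7.9, -3.7, 0, 0, 0, 1.36], [-8.2, -4.3, 0, 0, 0, 1.46], [-8.2, -4.3, 0, 0, 0, 1.46], [-8.2, -4.3, 0, 0, 0, 1.46]]

```text
time: 5.83
ee_pos: [0.6566, -0.0097, 0.0485]
eef_rot: [0.783, 0.622, 0.0, -0.0]
ft_force: [-1.3, 3.3, -0.4]
width: 0.0004
grip_force: 1.4
```

Run:
```python
from plan import *
ph=[-13]; rows(np.array([.589,-.0105]),ph,.066,.0175,[90+p for p in ph])
cv2.imwrite('pics/w4.png',r.camera('scene')[180:340,230:430,::-1].repeat(3,0).repeat(3,1))
```

```text
yaw 77.0 j7 [-0.66  0.87  0.12] [ 0.6566 -0.0097  0.0485]
-13 [0.2, 0.0, 0.0] -0.0
```

View pics/w4.png

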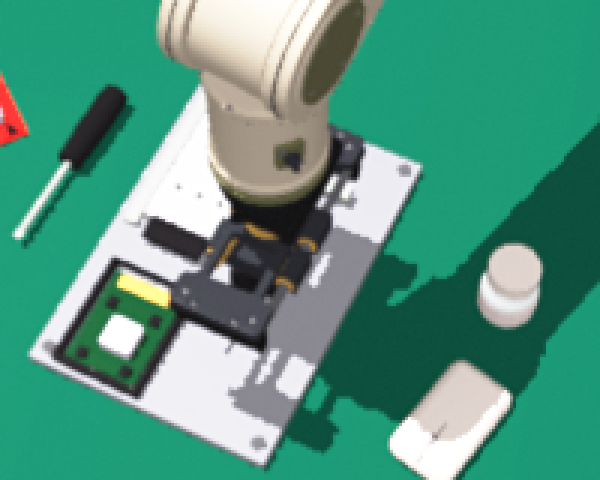

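The gripper now covers the lever, and the tool is aligned with the fixture. I'll back off, lift, and go round behind the slide, then check the lever.

carry_out:
  steps:
    - [[2, 0, 0, 0, 0, 0], [4, 0, 0, 0, 0, 0], [4, 0, -4, 0, 0, 0], [4, 0, -8, 0, 0, 0], [4, 0, -12, 0, 0, 0], [-10, -20, -14, 0, 0, -1.57], [-10, -20, -14, 0, 0, -1.57], [-10, -20, -14, 0, 0, -1.57], [-10, -20, -14, 0, 0, -1.57], [-10, -20, -14, 0, 0, -1.57], [-10, -20, -14, 0, 0, -1.57], [-10, -20, -14, 0, 0, -1.57], [-10, -20, -14, 0, 0, -1.57], [-10, -20, -14, 0, 0, -1.57], [-10, -20, -14, 0, 0, -1.57], [-10, -20, -14, 0, 0, -1.57], [-10, -20, -14, 0, 0, -1.57], [-10, -20, -14, 0, 0, -1.57], [-10, -20, -14, 0, 0, -1.57], [-10, -20, -14, 0, 0, -1.57]]

```text
time: 7.55
ee_pos: [0.4391, -0.062, 0.1886]
eef_rot: [0.116, 0.993, 0.001, 0.001]
ft_force: [-1.2, -0.2, -0.3]
width: 0.0006
grip_force: 0.0
```

Run:
```python
from plan import *
rows(np.array([.589,-.0105]),[],.066,.0175,[])
k=np.zeros((600,800,3),np.uint8)
a=r.camera('top')[150:300,260:400,::-1];k[:600,:560]=a.repeat(4,0).repeat(4,1)
b=r.camera('scene')[200:330,240:320,::-1];k[:390,560:800]=b.repeat(3,0).repeat(3,1)
cv2.imwrite('pics/w5.png',k)
```

```text
yaw 166.7 j7 [-1.17  1.1   1.17] [ 0.4391 -0.062   0.1886]
```

View pics/w5.png

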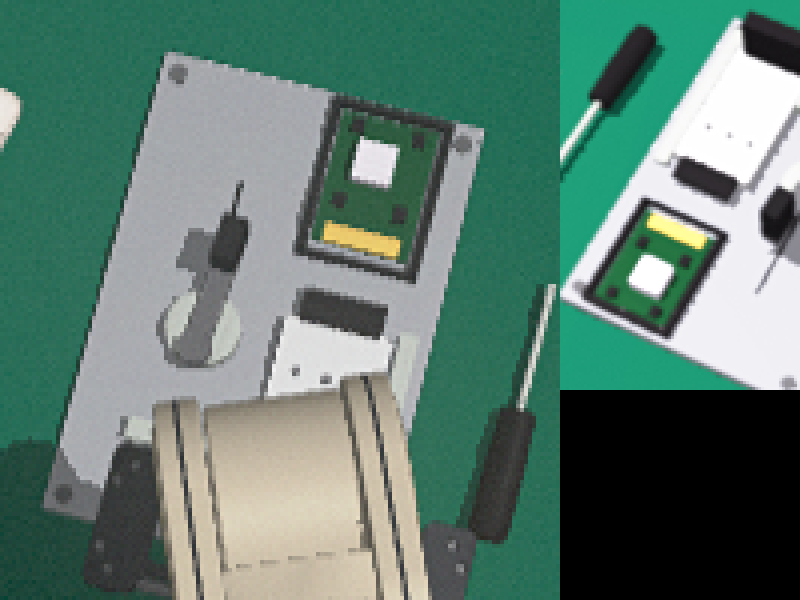

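The blade is at (230,242) in the crop, lying along the engraved line that ends at (240,182). The disc is at (198,328) and the board is in its nest. I'll check the angle while descending behind the plate.

Run:
```python
from h import *
pt=r.camera_params('top')
b,=onz(pt,[[317.5,210.5]],.072);e,=onz(pt,[[260+240/4,150+182/4]],.012)
P=np.array([.589,-.0105]);d=b[:2]-P;g=e[:2]-P
print(b,np.hypot(*d),np.degrees(np.arctan2(d[1],d[0])),np.hypot(*g),np.degrees(np.arctan2(g[1],g[0])))
```

```text
[ 0.64900236 -0.03332337  0.072     ] 0.06419648773904651 -20.825542194608314 0.11614783708479108 -13.739663847983307
```

carry_out:
  steps:
    - [[0, 0, 4, 0, 0, 0], [0, 0, 8, 0, 0, 0], [0, 0, 11, 0, 0, 0], [0, 0, 13.8, 0, 0, 0], [0, 0, 13.8, 0, 0, 0], [0, 0, 13.8, 0, 0, 0]]

```text
time: 8.15
ee_pos: [0.4364, -0.0634, 0.0474]
eef_rot: [0.118, 0.993, -0.003, -0.003]
ft_force: [-0.9, -0.7, 0.7]
width: 0.0007
grip_force: 0.0
```

The lever is about 0.1 rad past the mark, within the 0.34 tolerance. Now I push the slide forward gently.

carry_out:
  steps:
    - [[-1, 0, 0, 0, 0, 0], [-2, 0, 0, 0, 0, 0], [-2.6, 0, 0, 0, 0, 0], [-3.0, 0, 0, 0, 0, 0], [-3.4, 0, 0, 0, 0, 0], [-3.8, 0, 0, 0, 0, 0], [-4.2, 0, 0, 0, 0, 0], [-4.6, 0, 0, 0, 0, 0], [-4.8, 0, 0, 0, 0, 0], [-4.8, 0, 0, 0, 0, 0]]

```text
time: 8.98
ee_pos: [0.4861, -0.0731, 0.0506]
eef_rot: [0.117, 0.993, -0.0, 0.0]
ft_force: [0.3, -0.2, 0.2]
width: 0.0003
grip_force: 0.0
```

carry_out:
  steps:
    - [[-0.4, 0, 0, 0, 0, 0], [-0.8, 0, 0, 0, 0, 0], [-1.2, 0, 0, 0, 0, 0], [-1.5, 0, 0, 0, 0, 0], [-1.8, 0, 0, 0, 0, 0], [-2.0, 0, 0, 0, 0, 0], [-2.1, 0, 0, 0, 0, 0], [-2.1, 0, 0, 0, 0, 0], [-2.1, 0, 0, 0, 0, 0]]

```text
time: 9.73
ee_pos: [0.5063, -0.078, 0.0506]
eef_rot: [0.117, 0.993, -0.0, 0.0]
ft_force: [-1.2, -0.3, -1.7]
width: 0.0007
grip_force: 0.3
```

carry_out:
  steps:
    - [[-0.1, 0, 0, 0, 0, 0], [-0.2, 0, 0, 0, 0, 0], [-0.3, 0, 0, 0, 0, 0], [-0.3, 0, 0, 0, 0, 0]]

```text
time: 10.07
ee_pos: [0.5088, -0.0785, 0.0505]
eef_rot: [0.117, 0.993, 0.0, -0.0]
ft_force: [-4.0, 1.1, 3.2]
width: 0.0002
grip_force: 2.0
```

carry_out:
  steps:
    - [[-0.1, 0, 0, 0, 0, 0], [-0.2, 0, 0, 0, 0, 0], [-0.2, 0, 0, 0, 0, 0]]

```text
time: 10.32
ee_pos: [0.5088, -0.0786, 0.0502]
eef_rot: [0.117, 0.993, 0.001, -0.002]
ft_force: [-14.8, 3.5, 12.9]
width: 0.0004
grip_force: 7.2
```

carry_out:
  steps:
    - [[-0.1, 0, 0, 0, 0, 0], [-0.2, 0, 0, 0, 0, 0], [-0.2, 0, 0, 0, 0, 0]]

```text
time: 10.57
ee_pos: [0.5088, -0.0785, 0.0498]
eef_rot: [0.117, 0.993, 0.001, -0.005]
ft_force: [-23.9, 6.4, 20.7]
width: 0.0006
grip_force: 12.2
```

The tool has hit a firm stop where home should be. Backing off now.

carry_out:
  steps:
    - [[1, 0, 0, 0, 0, 0], [3, 0, 0, 0, 0, 0], [5, 0, 0, 0, 0, 0], [5, 0, -4, 0, 0, 0], [5, 0, -8, 0, 0, 0], [5, 0, -12, 0, 0, 0], [5, 6, -16, 0, 0, 0], [5, 10, -18, 0, 0, 0], [5, 14, -18, 0, 0, 0], [5, 18, -18, 0, 0, 0], [5, 22, -18, 0, 0, 0], [5, 26, -18, 0, 0, 0], [5, 26, -18, 0, 0, 0], [5, 26, -18, 0, 0, 0]]

```text
time: 11.73
ee_pos: [0.5247, 0.1927, 0.2299]
eef_rot: [0.112, 0.994, -0.0, 0.001]
ft_force: [-0.7, 0.1, 0.7]
width: 0.0008
grip_force: 0.0
```

Run:
```python
from h import *
print(r.read_state()['ee_pos'])
k=np.zeros((600,800,3),np.uint8)
a=r.camera('top')[150:300,260:400,::-1];k[:600,:560]=a.repeat(4,0).repeat(4,1)
b=r.camera('scene')[200:330,240:320,::-1];k[:390,560:800]=b.repeat(3,0).repeat(3,1)
cv2.imwrite('pics/w6.png',k)
```

```text
[0.52474731 0.19271206 0.22986377]
```

View pics/w6.png

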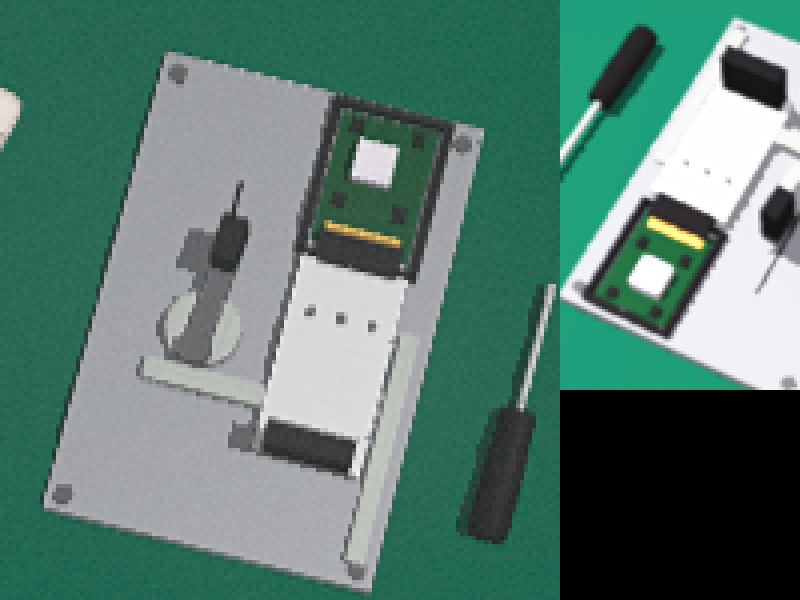

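Run:
```python
from h import *
pt=r.camera_params('top');f=lambda y0:0
im=r.camera('top');
import cv2
old=cv2.imread('pics/top1.png')[:,:,::-1]
def cen(i,y0,y1,x0,x1):
    m=(i[y0:y1,x0:x1].max(2)<75);n,l,s,c=cv2.connectedComponentsWithStats(m.astype(np.uint8));k=1+s[1:,4].argmax();print(s[k]);return c[k]+[x0,y0]
a=cen(old,268,288,320,348);b=cen(im,252,270,323,352)
A=onz(pt,[a,b],.07);print(a,b,np.hypot(*(A[1]-A[0])[:2]))
a=cen(old,222,238,328,362);b=cen(im,206,220,335,362)
A=onz(pt,[a,b],.028);print(a,b,np.hypot(*(A[1]-A[0])[:2]))
```

```text
[  2   3  23  13 172]
[  3   3  23  14 182]
[332.63953488 276.98837209] [336.68131868 261.49450549] 0.039141646402687254
[  7   1  22  11 153]
[  0   0  27  14 179]
[345.19607843 227.91503268] [347.7877095  212.65363128] 0.04007516490837313
```

```bash
python3 -c "
from bench import r
print(r.close_job())"
```

```text
the job is handed in; nothing more can be done
None
```

The job is handed in: the lever was pushed clockwise to the low point (about 0.1 rad past the mark), then the slide was pushed about 40 mm to a firm stop at its home position. The final pictures show the arm clear and the board still in its nest; I did not re-check the jar and mouse at the end.

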